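Lay a carton down in the labelling jig and clamp it

ROBOT

A 7-joint arm with a two-finger parallel gripper is mounted at the origin on the work surface. World frame = base frame: x ahead of the robot, y to its left, z up, the work surface at z = 0. Lengths are in m, angles in rad, forces in N, time in s.
With the tool pointing down it reaches from about 0.4 to 0.85 m from the base axis. Payload 10.4 kg.
Tool frame: the origin (TCP) lies between the finger pads; the fingertips stand manip.finger_overhang ahead of it and the grasp point (between the pads) lies 11 mm behind it (manip.finger_overhang is the distance from the TCP to the fingertips, in m); x points along the fingers, z is the direction in which the jaws open and shut, and the axes are right-handed (so a half turn about x gives the same grasp; the last joint's range is limited). The gripper opens to 85 mm and grips with 20 to 120 N. Pads are 22 mm wide; open, the fingers measure 114 mm over their backs; the gripper's body (76 mm by 85 mm) begins 54 mm behind the grasp point. The pads swing forward as they close: fully open they stand 13 mm farther back than shut.
Start: joints at [-1.3, 0.332, -0.065, 1.46, 0.022, 1.35, -0.088], TCP at [0.181, 0.598, 0.239] pointing down, gripper open.
Joint ranges: [-2.6, 2.6], [-0.5, 2.12], [-1.47, 1.34], [0.16, 2.42], [-1.27, 4.41], [0.06, 2.06], [-2.6, 2.6]. Speed limits (rad/s): [2.22, 2.22, 2.79, 2.79, 3.14, 3.14, 3.14].

INTERFACE

Orientations are given as a unit quaternion [x, y, z, w].
In Python, from workcell import get_obs, camera, workorder, manip gives the robot as it stands. The module is installed in compiled form; this text tells all that it offers.
- The arm moves only by the tool play_rows, never from a script. Its argument "increments" is text: rows parted by semicolons, each of 4 numbers parted by spaces: the shift along the tool's x, y, z in m, then the turn about the tool's x in rad. A call has 1 to 20 rows; each row shifts and turns the pose as measured when the row begins, along the tool's axes as they then stand; what a row does not reach is not made up. A row lasts 1/10 s, in which the tool goes at most 50 mm and 8.59 degrees, less where a joint would pass 70% of its speed; a pose out of reach is approached as far as the arm can. A call is refused whole if a number of a shift passes 0.05 or a number of a turn 0.15, either way. A call with a gripper value outside its range is refused whole. "hand" is the gripper command: -1 is fully open, 1 is shut, values between are in proportion, set as the call begins (left out, the last holds). The fingers move at their own pace and stop on an object; "squeeze" is the grip in N (left out, the last holds). Time passes only in rows, so rows that do not move let the fingers close. It gives the time, the measured TCP pose, the force and the opening at its end, in the units of the state.
- get_obs(): the state, without advancing time (a new reading comes with each control period).
- camera(name): name is "side" or "top" or "wrist"; returns a dict with "img" (480x640x3 uint8, blue, green, red), "fov_y" (degrees; the focal length in pixels is half the picture's height over the tangent of half this angle, whatever the lens; pixels are square), "cx", "cy" (the principal point, pixels), "distortion" ([k1, k2, p1, p2, k3] as OpenCV has them; the pictures are not rectified), "R" (3x3) and "t" (3): a world point X has camera coordinates R X + t; the wrist camera has in their place "tool_from_camera" (4x4, takes a point from camera to tool coordinates, whose origin is the TCP and whose axes are the tool frame's). Camera axes: x right, y down, z forward; pixel columns grow to the right and rows downward; lengths in m; the calibration is good to about 2 mm. A picture is of the moment at which its call begins: read the wrist's pose just before it. There is no depth.
- workorder.hand_in(): hands the job in, once; it reports no verdict.
The state is a dict: "clock": time; "joint_pos": joint angles; "joint_velocities": joint speeds; "tau": joint torques, N m; "position": TCP position; "ee_rot": TCP orientation; "ft_force": force on the tool from outside, world axes, zero at the start; "torque": the same for the moment, N m; "grip_width": opening from 0.0 (shut) to 1.0 (fully open).
Only numpy, scipy, OpenCV 4.12 (cv2) and the standard library are available. Lean on these libraries where they do the work, as an engineer would, in place of code of your own. Each camera call takes 0.05 s, during which the arm holds its last target.

TASK

Get the tall carton ready for its label without grasping or lifting it: push it over so that it lies down flat in the jig's lane, towards the end stop, then push it along the lane until its end is flush against the stop. Finally push the clamp arm over so that it comes down onto the carton, and leave the other goods on the table where they stand.

Things in the scene. Friction and masses are not known exactly. Their poses are not given: they have to be found in the camera images.
- jig: White labelling jig fixed to the table, base plate 130 (x) x 360 (y) x 8 mm thick; origin: centre of its underside, on the table. The lane runs along its y axis, open at the -y end, 106 mm wide between two straight aluminium rails (each 10 mm wide, inner faces at x = +-53 mm, y = -180 to +150 mm, tops 28 mm above the table). The end stop is at +y.
- stop (a point): Middle of the foot of the end stop's face, on the base plate, at jig y = +130 mm. The stop is a steel plate across the lane, 12 mm thick, its top 58 mm above the table.
- clamp_hinge (a point): Clamp arm's hinge axis, parallel to the jig's x, at jig y = +165 mm, 76 mm above the table, held by two steel posts (outer faces at x = +-30 mm, y = 147 to 183 mm, 88 mm high) behind the stop.
- carton: Tall carton, 90 (its x) x 60 (its y) x 150 mm high (its z), 0.2 to 0.45 kg, standing loose on the plate in the lane near its open end, axes nearly along the jig's. Origin: centre of its underside. Its upper part pushed along the lane, it tips; past about 22 degrees it falls by itself. Laid down, its z points along jig +y, its y down, and its upper side is 68 mm above the table.
- carton_center (a point): Centre of the carton, 75 mm from its origin along its z.
- carton_top (a point): Centre of the carton's top face, 150 mm from its origin along its z: this end goes against the stop.
- clamp_arm (a joint): Angle (rad) of the steel clamp arm: 0 = level along jig -y, pad resting on a lying carton; pi/2 = upright; more = leaning back from the lane, as it begins (limit 2.0). Bar 30 mm wide (centred on jig x = 0), 10 mm thick, 125 mm long from the hinge, rubber pad under its end. Light friction holds it; pushed past upright to below about 1.1 rad it falls by itself.
- clamp_tip (a point): Point in the middle of the clamp arm's bar 120 mm from the hinge axis, near its free end.
- short_carton: Bystander: short standing carton, 70 x 60 x 85 mm high. Origin: centre of underside.
- spice_jar: Bystander: standing jar, 60 mm diameter, 90 mm high. Origin: centre of underside.
- can: Bystander: standing can, 68 mm diameter, 95 mm high. Origin: centre of underside.
- sauce_a: Bystander: sauce bottle, 60 mm diameter, 190 mm high. Origin: centre of underside.
- sauce_b: Bystander: a second sauce bottle of the same size. Origin: centre of underside.
- price_stand: Bystander: blank price-card stand, foot 50 x 70 mm, 128 mm high. Origin: centre of underside.
Not all that is in view belongs to the job. Leave any blue look-alike of the carton alone.

How it is judged:
On the way, in this order (a step that is already met when the one before it is completed fails the run):
1. the carton lies flat and still in the lane, not yet at the stop, clamp arm still up (angle between carton's own y axis and vertical above 2.95 rad and linear speed of carton below 0.02 m/s and x of carton_center in the frame of jig between -0.025 and 0.025 m and angle between the z axis of carton and the y axis of jig, either way round below 0.13 rad and y of carton_top in the frame of jig below 0.115 m and value of joint clamp_arm above 1.2 rad), for 0.2 s.
2. the carton lies flat against the end stop, clamp arm still up (angle between carton's own y axis and vertical above 2.95 rad and linear speed of carton below 0.02 m/s and x of carton_center in the frame of jig between -0.025 and 0.025 m and angle between the z axis of carton and the y axis of jig, either way round below 0.13 rad and y of carton_top in the frame of jig above 0.123 m and value of joint clamp_arm above 1.2 rad), for 0.2 s.
3. the clamp arm is down on the carton (angle between carton's own y axis and vertical above 2.95 rad and linear speed of carton below 0.02 m/s and x of carton_center in the frame of jig between -0.025 and 0.025 m and angle between the z axis of carton and the y axis of jig, either way round below 0.13 rad and y of carton_top in the frame of jig above 0.123 m and value of joint clamp_arm between -0.08 and 0.08 rad), for 0.2 s.
At the end, for the whole second after the job is handed in: The carton lies flat and still in the lane (within 25 mm of its middle, within 0.13 rad of its direction), its top end within 7 mm of the stop, and the clamp arm is down on it (within 0.08 rad of level) (all of step 3); the robot touches nothing.
It fails at once if the tall carton is lifted (its centre more than about 25 mm higher than when it stands) (height (world z) of carton_center above 0.112 m).
It fails at once if another of the goods on the table is moved by more than 30 mm or tipped (distance of any of short_carton, spice_jar, can, sauce_a, sauce_b, price_stand from where it was at the start of the episode above 0.03 m or angle between any of short_carton, spice_jar, can, sauce_a, sauce_b, price_stand's own z axis and vertical above 0.3 rad).
It also fails if it takes over 54 s, if anything falls off the work surface, if the arm or the gripper's body presses on something with over 40 N, if the wrist force passes 120 N, or if a joint passes its speed limit or range.

## Working session

There is one attempt and no reset: what is moved stays moved. The work goes in short steps, Python scripts to look and compute and a tool call to move; the robot and the scene stay as the last step left them, time stands still between calls to the robot, and variables do not carry over. Pictures are saved under pics/ and viewed, and the job is handed in when it is done.

Besides the shell and the picture viewer there is one more tool, called after ">>>" as name(argument=value, ...) on one line, values as JSON. play_rows: Moves the arm, as the interface text tells. Its arguments: {"type":"object","properties":{"increments":{"type":"string"},"hand":{"type":"number"},"squeeze":{"type":"number"}},"required":["increments"]}

```bash
mkdir -p pics; python3 - <<'E'
from workcell import get_obs,camera,manip
import cv2
o=get_obs();print({k:o[k] for k in('clock','position','ee_rot','grip_width','ft_force')},manip.finger_overhang)
for n in('top','side','wrist'):
    c=camera(n);cv2.imwrite(f'pics/{n}0.png',c['img']);print(n,{k:v for k,v in c.items() if k!='img'})
E
```

```text
{'clock': 0.0, 'position': array([0.18091053, 0.59786513, 0.23851904]), 'ee_rot': array([-0.42174184,  0.5681954 ,  0.42110289,  0.56741534]), 'grip_width': 0.999893017792603, 'ft_force': array([-1.03836604,  0.25948551, -0.64977309])} 0.008
top {'fov_y': 47.988393265870386, 'cx': 317.7570837487292, 'cy': 237.04364619821672, 'distortion': array([-0.04351441,  0.        ,  0.        ,  0.        ,  0.        ]), 'R': array([[ 0.01880226, -0.99973195,  0.01350949],
       [-0.99755994, -0.01966663, -0.06698802],
       [ 0.06723575, -0.012217  , -0.99766232]]), 't': array([0.05080413, 0.56152819, 1.17980597])}
side {'fov_y': 49.81556931987812, 'cx': 316.10416798893453, 'cy': 233.9056945686067, 'distortion': array([-0.06811555,  0.        ,  0.        ,  0.        ,  0.        ]), 'R': array([[-0.99471634, -0.10071553,  0.01989447],
       [-0.07132861,  0.53864779, -0.83950628],
       [ 0.0738352 , -0.83648965, -0.54298565]]), 't': array([0.56437865, 0.11495949, 1.15335281])}
wrist {'fov_y': 63.18425574305115, 'cx': 324.6638130376433, 'cy': 237.96726816136112, 'distortion': array([-0.04421385,  0.        ,  0.        ,  0.        ,  0.        ]), 'tool_from_camera': array([[-4.61432631e-04, -2.91931100e-01,  9.56439240e-01,
        -1.33941352e-01],
       [-8.10183779e-05, -9.56439328e-01, -2.91931166e-01,
         7.52999269e-02],
       [ 9.99999890e-01, -2.12195722e-04,  4.17680531e-04,
         9.08542112e-06],
       [ 0.00000000e+00,  0.00000000e+00,  0.00000000e+00,
         1.00000000e+00]])}
```

View pics/top0.png

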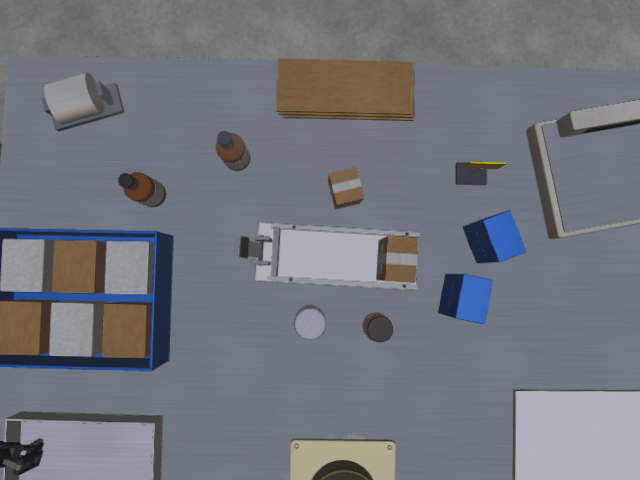

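View pics/side0.png

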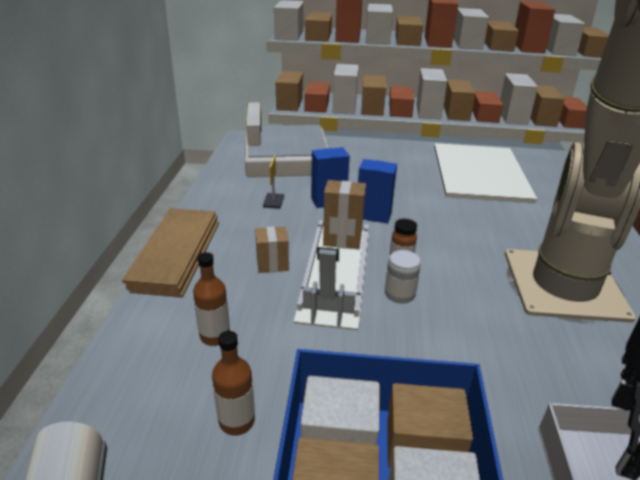

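View pics/wrist0.png

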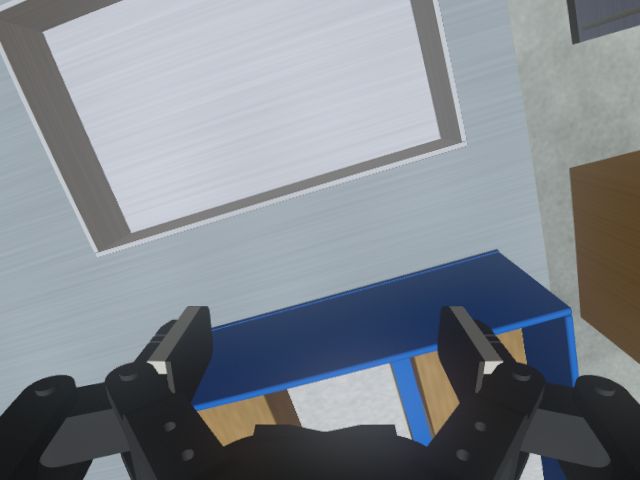

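The top view shows the jig at (257-420, 223-290), with the stop on its left (world +y) and the open end on its right. The brown taped carton stands at (400,258). The blue look-alikes are at (495,237) and (468,298). The short carton is at (346,187), a dark-capped jar at (378,327), and the clamp arm's tip at (245,247). I'll enlarge this to confirm and then measure.

```bash
cat > h.py <<'E'
import numpy as np,cv2
from workcell import get_obs,camera
def K(c):
    f=240/np.tan(np.radians(c['fov_y'])/2);return np.array([[f,0,c['cx']],[0,f,c['cy']],[0,0,1.]])
def ray(c,px):
    u=cv2.undistortPoints(np.array(px,float).reshape(-1,1,2),K(c),c['distortion']).reshape(-1,2)
    d=np.c_[u,np.ones(len(u))]@c['R'];o=-c['R'].T@c['t'];return o,d
def onz(c,px,z):
    o,d=ray(c,px);return o+d*((np.array(z)-o[2])/d[:,2])[:,None]
def proj(c,X):
    return cv2.projectPoints(np.array(X,float).reshape(-1,1,3),cv2.Rodrigues(c['R'])[0],c['t'],K(c),c['distortion'])[0].reshape(-1,2)
E
python3 - <<'E'
from h import *
c=camera('top');im=c['img'];hsv=cv2.cvtColor(im,cv2.COLOR_BGR2HSV)
cv2.imwrite('pics/crop1.png',cv2.resize(im[205:355,225:425],None,fx=4,fy=4,interpolation=cv2.INTER_CUBIC))
x0,y0=225,205
def rects(m,name,z,amin=80):
    for k in cv2.findContours(m,cv2.RETR_EXTERNAL,cv2.CHAIN_APPROX_NONE)[0]:
        if cv2.contourArea(k)<amin: continue
        r=cv2.minAreaRect(k);b=cv2.boxPoints(r)
        print(name,np.round(r[0],1),np.round(r[1],1),round(r[2],1));print(b.round(1).tolist(),onz(c,b,z).round(4).tolist())
H,S,V=cv2.split(hsv)
br=((H>5)&(H<25)&(S>90)&(V>70)).astype(np.uint8)*255
sub=np.zeros_like(br);sub[150:300,320:430]=br[150:300,320:430]
sub=cv2.morphologyEx(sub,cv2.MORPH_CLOSE,np.ones((17,17)))
rects(sub,'brown@.158',.158)
bl=((H>105)&(H<125)&(S>180)&(V>150)).astype(np.uint8)*255;bl[:,:430]=0
rects(bl,'blue@.15',.15)
wh=((S<40)&(V>175)).astype(np.uint8)*255
s=np.zeros_like(wh);s[215:300,250:425]=wh[215:300,250:425]
cv2.imwrite('pics/wh.png',cv2.resize(s[205:355,225:425],None,fx=4,fy=4))
E
```

```text
brown@.158 [401.  258.4] [30.  44.8] 3.3
[[384.70001220703125, 279.8999938964844], [387.29998779296875, 235.1999969482422], [417.20001220703125, 236.89999389648438], [414.70001220703125, 281.6000061035156]] [[0.4696, -0.0693, 0.158], [0.5573, -0.0734, 0.158], [0.5551, -0.1327, 0.158], [0.4672, -0.1283, 0.158]]
brown@.158 [346.  185.9] [32.3 27.6] 76.0
[[328.6000061035156, 173.60000610351562], [355.5, 166.89999389648438], [363.29998779296875, 198.1999969482422], [336.5, 204.89999389648438]] [[0.6774, 0.0441, 0.158], [0.692, -0.0089, 0.158], [0.6298, -0.0252, 0.158], [0.6153, 0.0276, 0.158]]
blue@.15 [504.2 235.5] [43.8 28.6] 68.2
[[482.79998779296875, 220.5], [509.29998779296875, 209.89999389648438], [525.5999755859375, 250.60000610351562], [499.1000061035156, 261.20001220703125]] [[0.5913, -0.266, 0.15], [0.6138, -0.32, 0.15], [0.5327, -0.3526, 0.15], [0.5106, -0.2987, 0.15]]
```

View pics/crop1.png

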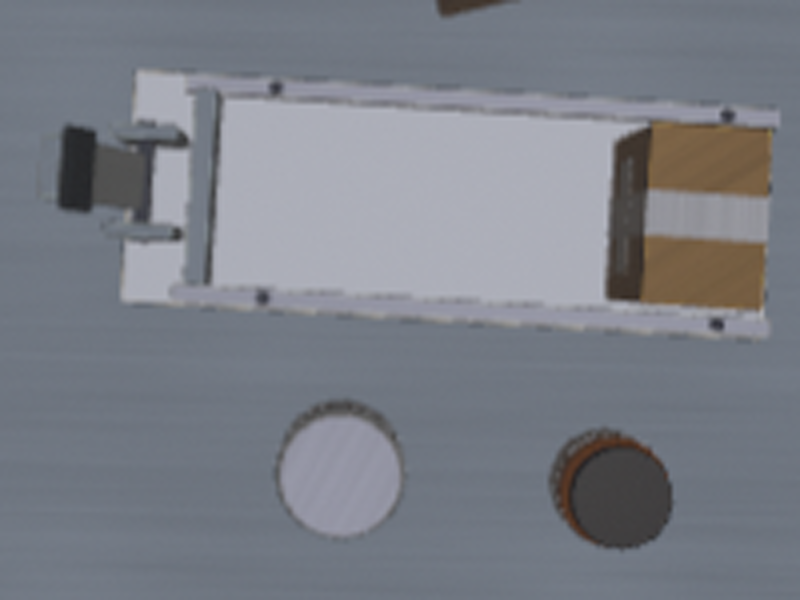

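View pics/wh.png

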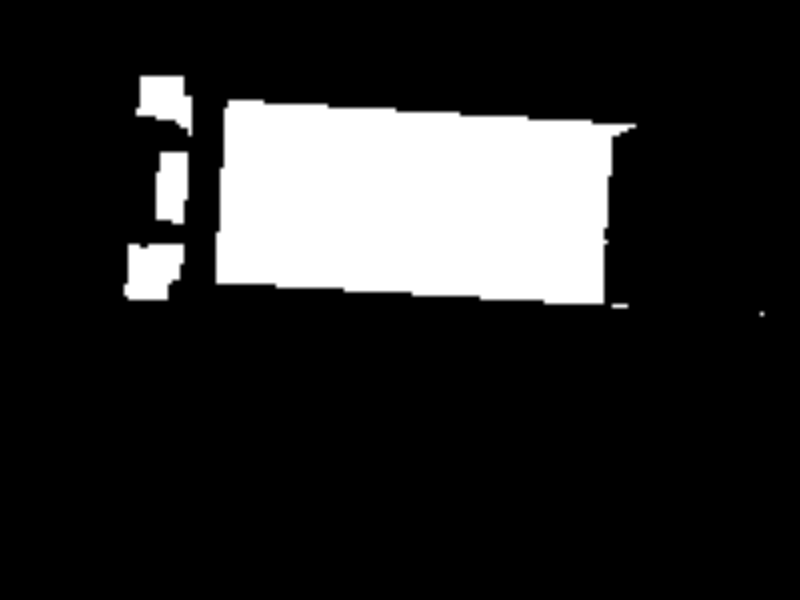

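The crop shows the brown taped carton at the lane's open end, at crop pixels (645-770, 122-310). Its top measures 88x59 mm at z=0.158, which matches 90x60. The blue ones are the look-alikes. Next are the jig frame, the clamp tip and the obstacle clearances.

```bash
python3 - <<'E'
from h import *
c=camera('top')
P=lambda l:np.array(l)/4.+[225,205]
pl=onz(c,P([(137,70),(121,301)]),.008)
ra=onz(c,P([(188,76),(779,109),(769,338),(170,297)]),.028)
print('plate +y corners',pl.round(4),np.linalg.norm(pl[0]-pl[1]));print('rails',ra.round(4))
m0=(ra[0]+ra[3])/2;m1=(ra[1]+ra[2])/2
d=(m0-m1);L=np.linalg.norm(d);ey=d/L;print('L .33?',L,'width .126?',np.linalg.norm(ra[0]-ra[3]),np.linalg.norm(ra[1]-ra[2]))
ex=np.array([ey[1],-ey[0],0]);
org=(m0-ey*.150+m1+ey*.180)/2;org[2]=0
org2=(pl.mean(0)-ey*.18);print('org',org,org2,'yaw',np.arctan2(-ey[0],ey[1]))
def J(p):q=np.array(p)-org;return np.c_[q@ex,q@ey].round(4)
W=lambda x,y:(org+ex*x+ey*y)
print('plate J',J(pl))
b=onz(c,[(384.7,279.9),(387.3,235.2),(417.2,236.9),(414.7,281.6)],.158);print('carton J',J(b))
print('stop face',J(onz(c,P([(221,100),(212,285)]),.058)))
print('stop pts px',((proj(c,[W(0,.13),W(-.053,.13)])-[225,205])*4))
print('clamp tip J(z=.19)',J(onz(c,P([(60,170),(95,165)]),.19)))
im=c['img'];cv2.imwrite('pics/blue.png',cv2.resize(im[200:340,400:540],None,fx=4,fy=4))
print('world: carton',b.mean(0),'stop',W(0,.13),'tip',W(0,.215),'push start',W(0,-.2))
E
```

```text
plate +y corners [[0.5913 0.1934 0.008 ]
 [0.4619 0.1989 0.008 ]] 0.12945593556320453
rails [[ 0.5867  0.1632  0.028 ]
 [ 0.5749 -0.164   0.028 ]
 [ 0.4485 -0.1593  0.028 ]
 [ 0.4649  0.1701  0.028 ]]
L .33? 0.32862065696579446 width .126? 0.12191747092073024 0.12650869390963776
org [0.51938457 0.01749857 0.        ] [0.51887157 0.01631495 0.008     ] yaw -0.042938148544631696
plate J [[ 0.0643  0.1788]
 [-0.0652  0.1788]]
carton J [[-0.0461 -0.0889]
 [ 0.0419 -0.0893]
 [ 0.0422 -0.1485]
 [-0.0458 -0.1479]]
stop face [[ 0.0465  0.1276]
 [-0.0527  0.1258]]
stop pts px [[217.01184547 190.2788683 ]
 [210.76033841 284.50154371]]
clamp tip J(z=.19) [[-0.0016  0.1936]
 [ 0.0018  0.1772]]
world: carton [ 0.51234679 -0.10094648  0.158     ] stop [0.52496481 0.14737875 0.        ] tip [0.52861343 0.23230041 0.        ] push start [ 0.51079958 -0.18231709  0.        ]
```

View pics/blue.png

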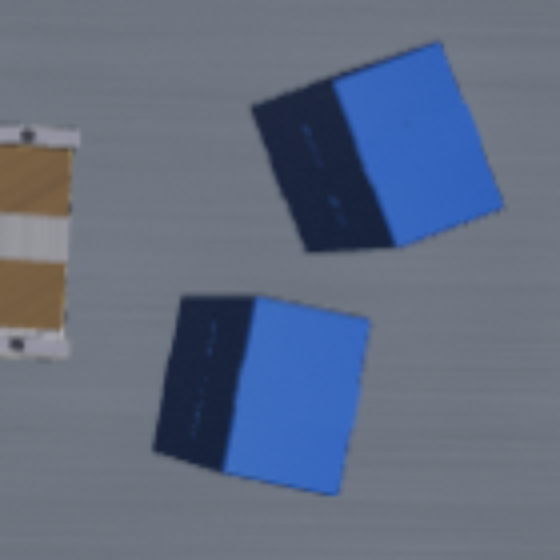

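```bash
cat >> h.py <<'E'
from scipy.spatial.transform import Rotation as Ro
org=np.array([.519,.017,0]);a=-.043
ey=np.array([-np.sin(a),np.cos(a),0]);ex=np.array([np.cos(a),np.sin(a),0])
def W(x,y,z):return org+ex*x+ey*y+[0,0,z]
def st(*tg):
    o=get_obs();R=Ro.from_quat(o['ee_rot']).as_matrix();p=o['position'];q=p-org
    print('t',round(o['clock'],2),'J',(q@ex).round(4),(q@ey).round(4),p[2].round(4),'W',p.round(4),'F',o['ft_force'].round(1))
    print('R cols',R.T.round(3).tolist(),'jaw-vs-jig-x turn',np.arctan2(R[:,2]@ey,R[:,2]@ex).round(3),'ey in tool',(R.T@ey).round(3))
    for t in tg:
        print('to',t,(R.T@(W(*t)-p)).round(4))
E
python3 -c "
from h import *
st((0,.3,.3),(0,-.21,.3))"
```

```text
t 0.25 J -0.3627 0.566 0.2389 W [0.1809 0.5981 0.2389] F [ 0.7  0.7 -0.7]
R cols [[-0.0, -0.001, -1.0], [-0.957, 0.29, 0.0], [0.29, 0.957, -0.001]] jaw-vs-jig-x turn 1.32 ey in tool [-0.001  0.248  0.969]
to (0, 0.3, 0.3) [-0.061  -0.4174 -0.1677]
to (0, -0.21, 0.3) [-0.0606 -0.544  -0.6617]
```

>>> play_rows(increments="-0.03 0 0 0;-0.03 0 0 0;0 -0.042 -0.017 0;0 -0.042 -0.017 0;0 -0.042 -0.017 0;0 -0.042 -0.017 0;0 -0.042 -0.017 0;0 -0.042 -0.017 0;0 -0.042 -0.017 0;0 -0.042 -0.017 0;0 -0.042 -0.017 0;0 -0.042 -0.017 0", hand=0)

```text
clock: 1.45
position: [0.5403, 0.3096, 0.2995]
ee_rot: [-0.425, 0.565, 0.426, 0.564]
ft_force: [-0.7, -0.0, 0.1]
grip_width: 0.503
```

>>> play_rows(increments="0 0 0 0.12;0 0 0 0.12;0 0 0 0.12;0 0 0 0.12;0 0 0 0.12;0 0 0 0.12;0 0 0 0.12;0 0 0 0.12;0 0 0 0.12;0 0 0 0.12;0 0 0 0.12")

```text
clock: 2.55
position: [0.5466, 0.2999, 0.2972]
ee_rot: [0.03, 0.708, -0.035, 0.705]
ft_force: [-0.4, 0.9, -0.3]
grip_width: 0.5
```

```bash
python3 -c "
from h import *
st((0,.3,.3),(0,-.21,.3));print(get_obs()['joint_pos'].round(2),get_obs()['grip_width'])"
```

```text
t 2.55 J 0.0154 0.2838 0.2972 W [0.5466 0.2999 0.2972] F [-0.4  0.9 -0.3]
R cols [[-0.004, -0.006, -1.0], [0.092, 0.996, -0.006], [0.996, -0.092, -0.003]] jaw-vs-jig-x turn -0.049 ey in tool [-0.006  0.999 -0.049]
to (0, 0.3, 0.3) [-0.0028  0.0154 -0.0162]
to (0, -0.21, 0.3) [ 3.00e-04 -4.94e-01  8.60e-03]
[-0.88  0.32  0.4   1.39 -0.12  1.46 -0.58] 0.49975850626287
```

>>> play_rows(increments="0 -0.045 0 -0.05;0 -0.045 0 0;0 -0.045 0 0;0 -0.045 0 0;0 -0.045 0 0;0 -0.045 0 0;0 -0.045 0 0;0 -0.045 0 0;0 -0.045 0 0;0 -0.045 0 0;0 -0.045 0 0;0 0 0 0")

```text
clock: 3.75
position: [0.5186, -0.2113, 0.2989]
ee_rot: [0.013, 0.708, -0.017, 0.706]
ft_force: [-0.2, 0.4, -0.1]
grip_width: 0.501
```

```bash
python3 -c "
from h import *
st((0,-.21,.3),(0,-.195,.14));print(get_obs()['joint_pos'].round(2),get_obs()['grip_width'])
cv2.imwrite('pics/w1.png',camera('wrist')['img'])"
```

```text
t 3.75 J 0.0095 -0.2281 0.2989 W [ 0.5186 -0.2113  0.2989] F [-0.2  0.4 -0.1]
R cols [[-0.003, -0.006, -1.0], [0.041, 0.999, -0.006], [0.999, -0.041, -0.003]] jaw-vs-jig-x turn 0.002 ey in tool [-0.006  1.     0.002]
to (0, -0.21, 0.3) [-0.0012  0.0181 -0.0094]
to (0, -0.195, 0.14) [ 0.1587  0.034  -0.009 ]
[-0.34  0.18  0.74  1.58 -0.12  1.43  0.37] 0.5010855228482187
```

View pics/w1.png

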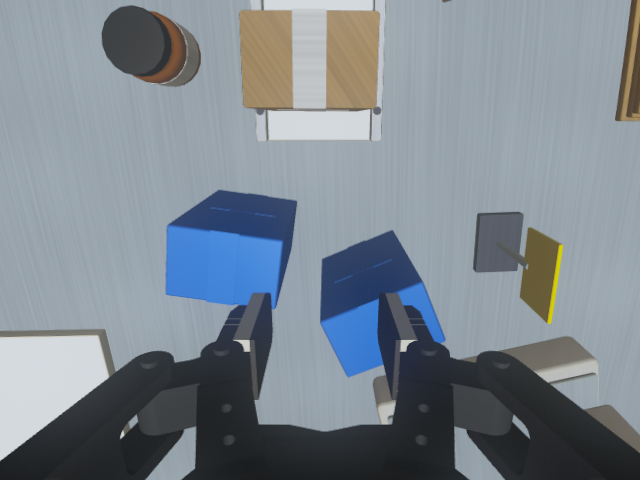

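Seen from the wrist: the carton's top is at (240-380, 10-108), with the blue look-alikes below it at (230,245) and (380,300). I'll move forward past them, then go down just behind the carton.

>>> play_rows(increments="0 0.02 -0.004 0;0 0.02 -0.005 0;0.03 0 0 0;0.04 0 0 0;0.04 0 0 0;0.04 0 0 0;0.008 0 0 0;0 0 0 0")

```text
clock: 4.6
position: [0.5143, -0.1573, 0.1369]
ee_rot: [0.009, 0.707, -0.01, 0.707]
ft_force: [-0.7, 0.9, 0.1]
grip_width: 0.498
```

```bash
python3 -c "
from h import *
st((0,-.16,.14));
cv2.imwrite('pics/s1.png',cv2.resize(camera('side')['img'][110:350,200:460],None,fx=3,fy=3)[:600])"
```

```text
t 4.6 J 0.0028 -0.1744 0.1369 W [ 0.5143 -0.1573  0.1369] F [-0.7  0.9  0.1]
R cols [[0.001, -0.0, -1.0], [0.027, 1.0, -0.0], [1.0, -0.027, 0.001]] jaw-vs-jig-x turn 0.016 ey in tool [-0.     1.     0.016]
to (0, -0.16, 0.14) [-0.0031  0.0144 -0.0026]
```

View pics/s1.png

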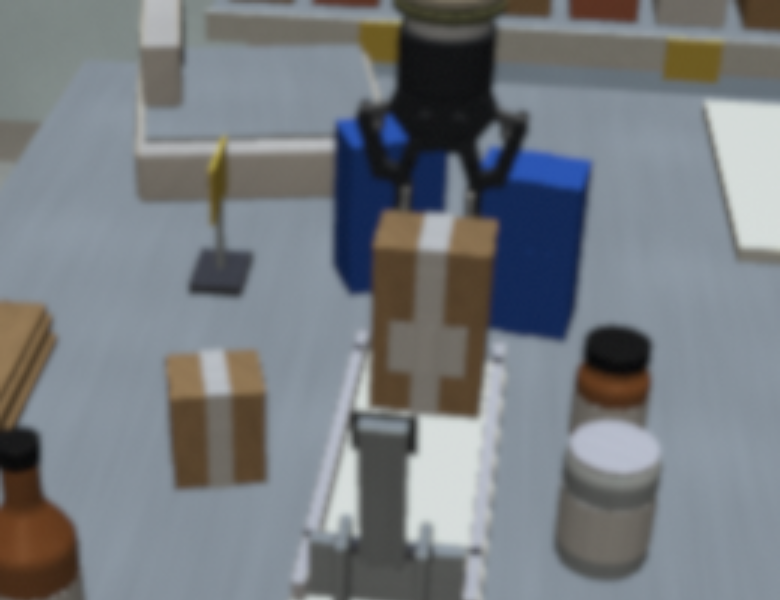

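The fingers stand behind the carton's upper part in the side view, at (440,200), and the lane ahead is clear. I'll push it over.

>>> play_rows(increments="0 0.01 -0.001 0;0 0.01 -0.001 0;0 0.012 0 0;0 0.012 0 0;0 0.012 0 0;0 0.012 0 0")

```text
clock: 5.25
position: [0.5193, -0.085, 0.1472]
ee_rot: [0.01, 0.701, -0.01, 0.713]
ft_force: [0.2, 0.6, 0.2]
grip_width: 0.5
```

```bash
python3 -c "
from h import *
st((0,-.16,.14));
cv2.imwrite('pics/s2.png',cv2.resize(camera('side')['img'][110:350,200:460],None,fx=3,fy=3)[:600])"
```

```text
t 5.25 J 0.0047 -0.1019 0.1472 W [ 0.5193 -0.085   0.1472] F [0.2 0.6 0.2]
R cols [[0.016, 0.0, -1.0], [0.028, 1.0, 0.001], [0.999, -0.028, 0.016]] jaw-vs-jig-x turn 0.015 ey in tool [0.001 1.    0.015]
to (0, -0.16, 0.14) [ 0.007  -0.0581 -0.0057]
```

View pics/s2.png

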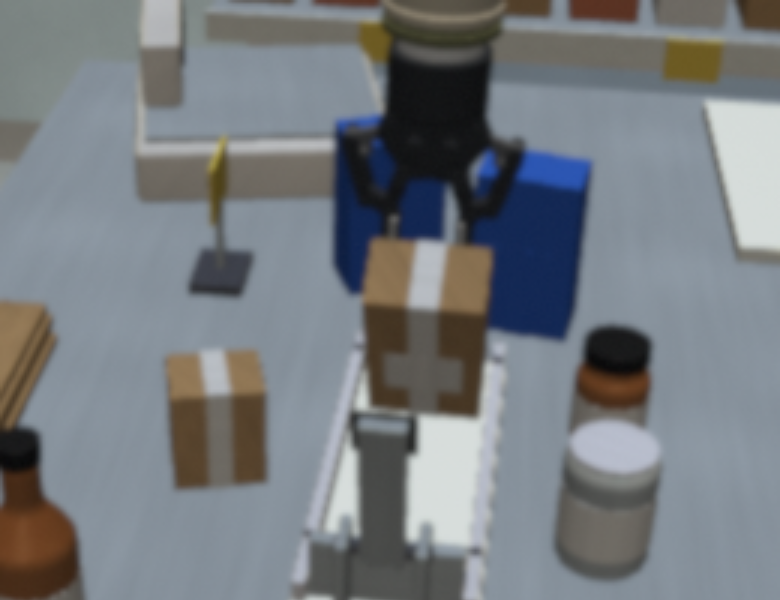

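It is tipping and the foot hasn't slid, so I'll keep going.

>>> play_rows(increments="0.004 0.012 0 0;0.004 0.012 0 0;0.004 0.012 0 0;0 -0.01 0 0;0 0 0 0;0 0 0 0;0 0 0 0;0 0 0 0")

```text
clock: 6.1
position: [0.5216, -0.0515, 0.1359]
ee_rot: [0.009, 0.7, -0.007, 0.714]
ft_force: [-0.4, 0.1, 0.3]
grip_width: 0.5
```

```bash
python3 -c "
from h import *
st((0,-.16,.14));
cv2.imwrite('pics/s3.png',cv2.resize(camera('side')['img'][110:350,200:460],None,fx=3,fy=3)[:600])
cv2.imwrite('pics/t3.png',camera('top')['img'])"
```

```text
t 6.1 J 0.0055 -0.0683 0.1359 W [ 0.5216 -0.0515  0.1359] F [-0.4  0.1  0.3]
R cols [[0.019, 0.002, -1.0], [0.024, 1.0, 0.003], [1.0, -0.024, 0.019]] jaw-vs-jig-x turn 0.019 ey in tool [0.003 1.    0.019]
to (0, -0.16, 0.14) [-0.0045 -0.0916 -0.0072]
```

View pics/s3.png

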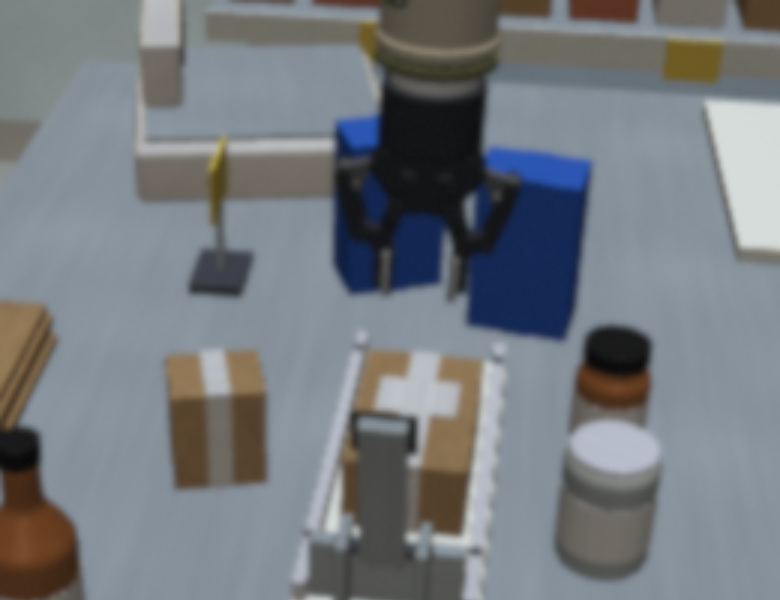

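The carton lies flat in the lane, in crop (345-485, 350-525). I'll back off, then measure where its ends are.

>>> play_rows(increments="-0.02 -0.03 0 0;0 -0.03 -0.003 -0.02;0 -0.03 -0.003 0;0 0 0 0")

```text
clock: 6.6
position: [0.5139, -0.1436, 0.1566]
ee_rot: [0.001, 0.7, 0.001, 0.714]
ft_force: [-0.3, 0.3, -0.5]
grip_width: 0.498
```

```bash
python3 - <<'E'
from h import *
c=camera('top');im=c['img']
cv2.imwrite('pics/t4.png',cv2.resize(im[205:355,225:425],None,fx=4,fy=4,interpolation=cv2.INTER_CUBIC))
H,S,V=cv2.split(cv2.cvtColor(im,cv2.COLOR_BGR2HSV))
m=((H>5)&(H<25)&(S>90)&(V>70)).astype(np.uint8)*255
s=np.zeros_like(m);s[222:295,255:425]=m[222:295,255:425]
s=cv2.morphologyEx(s,cv2.MORPH_CLOSE,np.ones((21,21)))
k=max(cv2.findContours(s,0,2)[0],key=cv2.contourArea);b=cv2.boxPoints(cv2.minAreaRect(k))
q=onz(c,b,.068)-org;print(np.c_[b,q@ex,q@ey].round(3))
st((0,-.145,.055))
E
```

```text
[[ 3.08763e+02  2.74798e+02 -4.50000e-02  6.10000e-02]
 [ 3.11311e+02  2.34019e+02  4.20000e-02  6.10000e-02]
 [ 3.80105e+02  2.38319e+02  4.20000e-02 -8.60000e-02]
 [ 3.77556e+02  2.79097e+02 -4.50000e-02 -8.60000e-02]]
t 6.65 J 0.002 -0.1583 0.1563 W [ 0.5142 -0.1412  0.1563] F [0.1 0.3 0.2]
R cols [[0.019, 0.003, -1.0], [-0.002, 1.0, 0.003], [1.0, 0.002, 0.019]] jaw-vs-jig-x turn 0.045 ey in tool [0.004 0.999 0.045]
to (0, -0.145, 0.055) [ 0.1013  0.013  -0.0034]
```

View pics/t4.png

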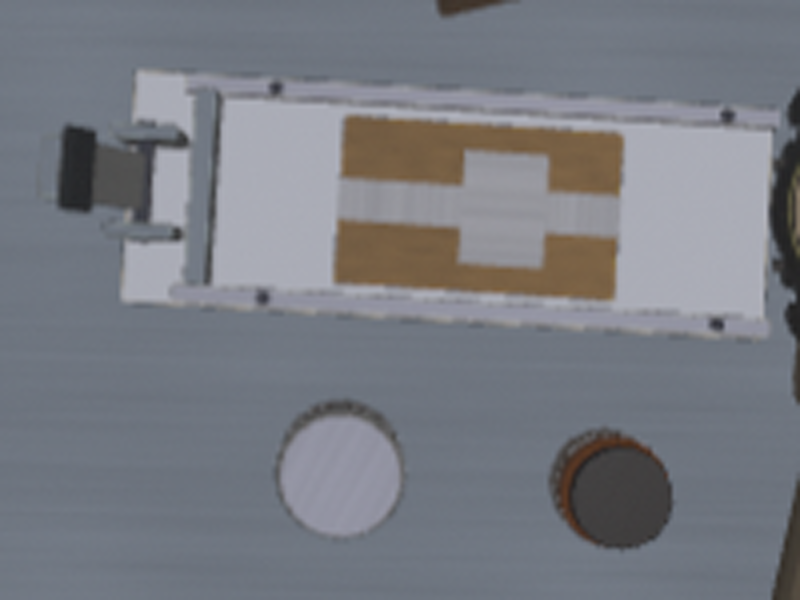

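The lying carton spans jig y from -0.088 to 0.061 and x from -0.045 to 0.042, and it is straight. Now I'll lower behind it and push it along the lane.

>>> play_rows(increments="0.035 0 0 0.045;0.035 0 0 0;0.025 0 0 0;0.01 0 0 0;0 0.015 0 0;0 0.015 0 0;0 0.015 0 0;0 0.015 0 0;0 0.012 0 0;0 0.01 0 0;0 0 0 0")

```text
clock: 7.75
position: [0.5236, -0.0482, 0.0511]
ee_rot: [0.016, 0.699, -0.011, 0.715]
ft_force: [0.2, -0.7, 0.6]
grip_width: 0.5
```

```bash
python3 -c "
from h import *
st((0,-.031,.05))"
```

```text
t 7.75 J 0.0074 -0.0649 0.0511 W [ 0.5236 -0.0482  0.0511] F [ 0.2 -0.7  0.6]
R cols [[0.023, 0.006, -1.0], [0.038, 0.999, 0.007], [0.999, -0.039, 0.023]] jaw-vs-jig-x turn 0.004 ey in tool [0.007 1.    0.004]
to (0, -0.031, 0.05) [ 0.0011  0.0339 -0.0072]
```

>>> play_rows(increments="0 0.008 -0.002 0;0 0.008 -0.002 0;0 0.006 -0.001 0;0 0.005 0 0;0 0 0 0")

```text
clock: 8.25
position: [0.5193, -0.0203, 0.0514]
ee_rot: [0.016, 0.699, -0.012, 0.715]
ft_force: [0.2, -0.3, 1.0]
grip_width: 0.499
```

```bash
cat > meas.py <<'E'
from h import *
import sys
c=camera('top');im=c['img']
cv2.imwrite('pics/'+sys.argv[1],cv2.resize(im[205:355,225:425],None,fx=4,fy=4,interpolation=cv2.INTER_CUBIC))
H,S,V=cv2.split(cv2.cvtColor(im,cv2.COLOR_BGR2HSV))
m=((H>5)&(H<25)&(S>90)&(V>70)).astype(np.uint8)*255
s=np.zeros_like(m);s[222:295,255:425]=m[222:295,255:425]
s=cv2.morphologyEx(s,cv2.MORPH_CLOSE,np.ones((21,21)))
k=max(cv2.findContours(s,0,2)[0],key=cv2.contourArea);b=cv2.boxPoints(cv2.minAreaRect(k))
q=onz(c,b,.068)-org;print(np.c_[b,q@ex,q@ey].round(3))
st((0,-.031,.05))
E
python3 meas.py t5.png
```

```text
[[ 2.80903e+02  2.75556e+02 -5.00000e-02  1.20000e-01]
 [ 2.83471e+02  2.34467e+02  3.70000e-02  1.20000e-01]
 [ 3.44171e+02  2.38261e+02  3.70000e-02 -1.00000e-02]
 [ 3.41603e+02  2.79350e+02 -5.00000e-02 -9.00000e-03]]
t 8.3 J 0.0019 -0.0376 0.0515 W [ 0.5192 -0.0206  0.0515] F [-0.5  0.4  0. ]
R cols [[0.024, 0.005, -1.0], [0.041, 0.999, 0.006], [0.999, -0.041, 0.023]] jaw-vs-jig-x turn 0.002 ey in tool [0.006 1.    0.002]
to (0, -0.031, 0.05) [ 0.0014  0.0066 -0.0019]
```

View pics/t5.png

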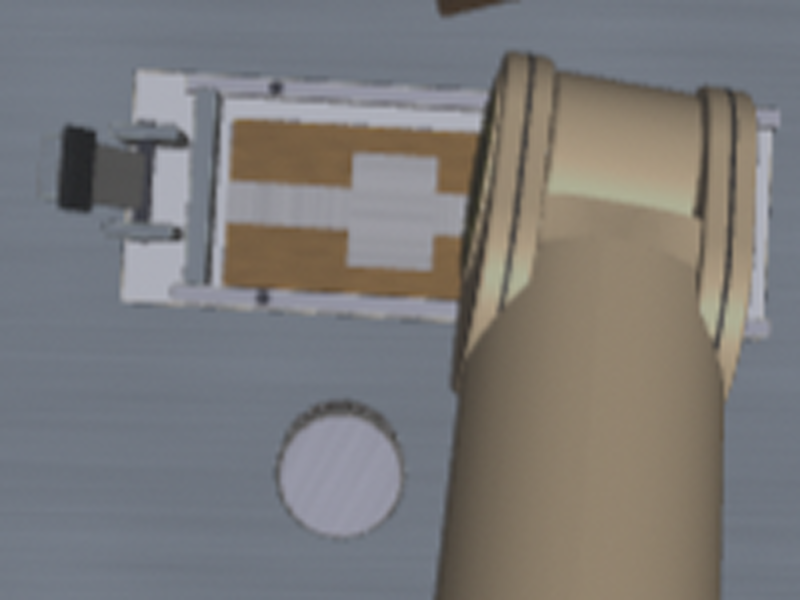

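The far end is at jig y of about 0.121, with a gap of 2-3 px left at crop (222,190). I'll push gently until a force shows.

>>> play_rows(increments="0 0.005 0 0;0 0.005 0 0;0 0.004 0 0")

```text
clock: 8.6
position: [0.5199, -0.0106, 0.0516]
ee_rot: [0.016, 0.698, -0.015, 0.715]
ft_force: [0.1, -25.1, 0.8]
grip_width: 0.497
```

```bash
python3 meas.py t6.png
```

```text
[[ 2.76424e+02  2.75214e+02 -5.00000e-02  1.29000e-01]
 [ 2.78996e+02  2.34062e+02  3.70000e-02  1.30000e-01]
 [ 3.37082e+02  2.37693e+02  3.70000e-02  6.00000e-03]
 [ 3.34510e+02  2.78844e+02 -5.00000e-02  6.00000e-03]]
t 8.65 J 0.0021 -0.0277 0.0516 W [ 0.5199 -0.0108  0.0516] F [  0.6 -13.9   0.5]
R cols [[0.024, -0.001, -1.0], [0.045, 0.999, 0.0], [0.999, -0.045, 0.024]] jaw-vs-jig-x turn -0.002 ey in tool [ 0.     1.    -0.002]
to (0, -0.031, 0.05) [ 0.0015 -0.0033 -0.0021]
```

The carton is flush: it is against the stop with 25 N, and its far end measures 0.130. I'll retreat, shut the fingers and go over behind the clamp.

>>> play_rows(increments="0 -0.015 0 0;0 -0.02 0 0;0 0 0 0;0 0 0 0;-0.05 0 0 0;-0.05 0 0 0;-0.05 0 0 0;-0.05 0 0 0;-0.05 0 0 0;0 0 0 0", hand=0)

```text
clock: 9.65
position: [0.5119, -0.0391, 0.3059]
ee_rot: [0.014, 0.7, -0.014, 0.714]
ft_force: [-0.2, -0.3, -0.5]
grip_width: 0.502
```

>>> play_rows(increments="0 0.045 0 0;0 0.045 0 0;0 0.045 0 0;0 0.045 0 0;0 0.045 0 0;0 0.045 0 0;0 0.045 0 0;0 0.035 0 0;0 0 0 0", hand=1)

```text
clock: 10.55
position: [0.5211, 0.3336, 0.3074]
ee_rot: [0.014, 0.699, -0.009, 0.715]
ft_force: [-0.6, 0.6, -1.1]
grip_width: -0.005
```

```bash
python3 -c "
from h import *
st((0,.285,.165));print(get_obs()['grip_width'])
cv2.imwrite('pics/w7.png',camera('wrist')['img'])
cv2.imwrite('pics/s7.png',cv2.resize(camera('side')['img'][110:350,200:460],None,fx=3,fy=3)[:600])"
```

```text
t 10.55 J -0.0115 0.3164 0.3074 W [0.5211 0.3336 0.3074] F [-0.6  0.6 -1.1]
R cols [[0.022, 0.007, -1.0], [0.033, 0.999, 0.007], [0.999, -0.033, 0.022]] jaw-vs-jig-x turn 0.01 ey in tool [0.008 1.    0.01 ]
to (0, 0.285, 0.165) [ 0.1423 -0.0326  0.0081]
-0.005008949149463918
```

View pics/w7.png

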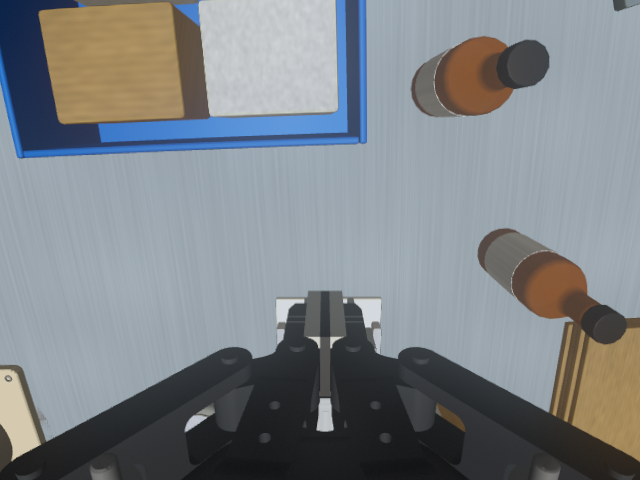

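View pics/s7.png

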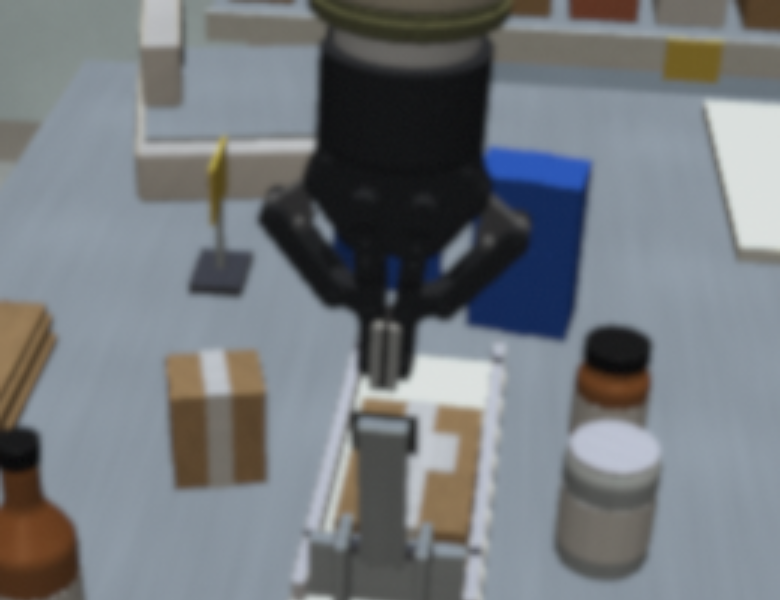

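The carton is still in place and the way behind the clamp is clear. I'll go down.

>>> play_rows(increments="0 -0.01 0.004 0;0.04 -0.01 0.004 0;0.04 0 0 0;0.04 0 0 0;0.02 0 0 0;0 0 0 0")

```text
clock: 11.25
position: [0.5379, 0.2965, 0.1674]
ee_rot: [0.021, 0.696, -0.015, 0.717]
ft_force: [-0.8, 0.2, 0.6]
grip_width: -0.001
```

```bash
python3 -c "
from h import *
st((0,.23,.165))
cv2.imwrite('pics/s8.png',cv2.resize(camera('side')['img'][110:350,200:460],None,fx=3,fy=3)[:600])"; python3 meas.py t8.png
```

```text
t 11.25 J 0.0068 0.28 0.1674 W [0.5379 0.2965 0.1674] F [-0.8  0.2  0.6]
R cols [[0.029, 0.007, -1.0], [0.051, 0.999, 0.008], [0.998, -0.051, 0.029]] jaw-vs-jig-x turn -0.008 ey in tool [ 0.008  1.    -0.008]
to (0, 0.23, 0.165) [ 0.0018 -0.0501 -0.0065]
[[ 2.76445e+02  2.75247e+02 -5.00000e-02  1.29000e-01]
 [ 2.78912e+02  2.34135e+02  3.70000e-02  1.30000e-01]
 [ 3.47963e+02  2.38278e+02  3.80000e-02 -1.80000e-02]
 [ 3.45497e+02  2.79390e+02 -5.00000e-02 -1.70000e-02]]
t 11.35 J 0.0081 0.2812 0.1705 W [0.5392 0.2976 0.1705] F [ 0.8 -0.4  0.5]
R cols [[0.033, 0.009, -0.999], [0.051, 0.999, 0.011], [0.998, -0.051, 0.032]] jaw-vs-jig-x turn -0.008 ey in tool [ 0.011  1.    -0.008]
to (0, -0.031, 0.05) [ 0.1168 -0.3136 -0.0094]
```

View pics/s8.png

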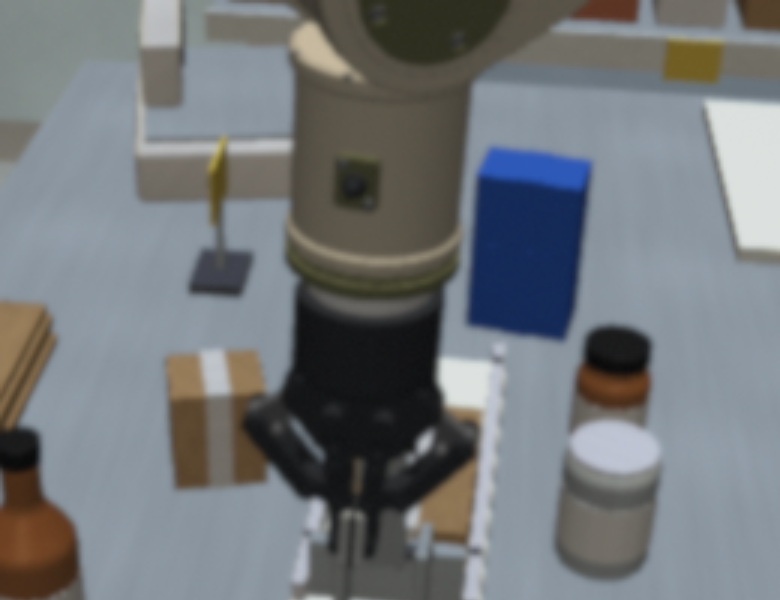

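The fingers are behind the clamp bar at crop (355,520), and the carton still reads at the stop (0.130). Now I'll push toward -y.

>>> play_rows(increments="0.004 -0.02 -0.004 0;0 -0.02 -0.004 0;0 -0.02 0 0;0 -0.012 0 0;0 -0.012 0 0;0 -0.012 0 0")

```text
clock: 11.95
position: [0.5304, 0.1997, 0.1743]
ee_rot: [0.025, 0.691, -0.011, 0.722]
ft_force: [-0.2, 0.2, 0.3]
grip_width: 0.001
```

```bash
python3 -c "
from h import *
st((0,.13,.165))
cv2.imwrite('pics/t9.png',cv2.resize(camera('top')['img'][205:355,225:425],None,fx=4,fy=4))"
```

```text
t 11.95 J 0.0035 0.183 0.1743 W [0.5304 0.1997 0.1743] F [-0.2  0.2  0.3]
R cols [[0.044, 0.019, -0.999], [0.05, 0.999, 0.021], [0.998, -0.051, 0.043]] jaw-vs-jig-x turn -0.008 ey in tool [ 0.021  1.    -0.008]
to (0, 0.13, 0.165) [ 0.008  -0.0532 -0.0035]
```

View pics/t9.png

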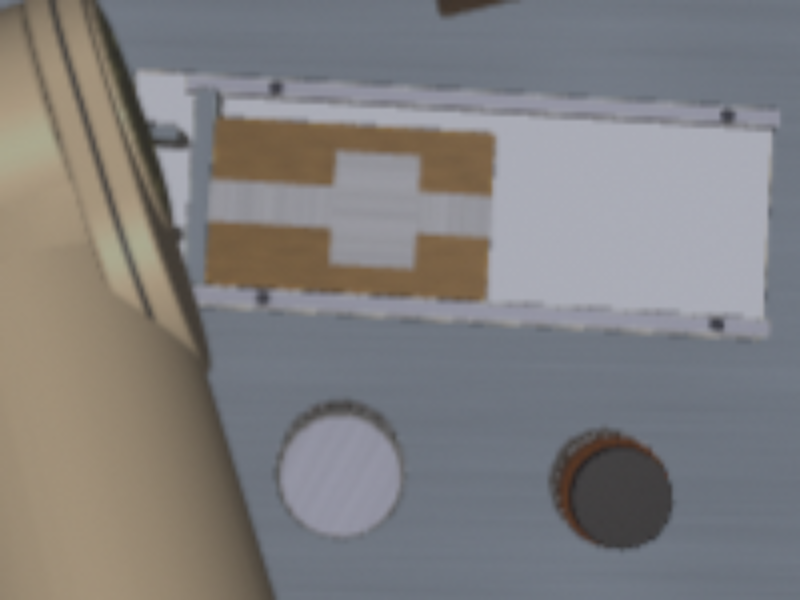

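The carton is flush, with its end against the stop at crop (210,190). The clamp is now near upright, so I'll keep pushing past the point where it falls.

>>> play_rows(increments="0.006 -0.014 -0.002 0;0.004 -0.014 -0.001 0;0.003 -0.014 0 0;0.003 -0.014 0 0;0 -0.012 0 0;0 0 0 0;0 0 0 0;0 0 0 0")

```text
clock: 12.8
position: [0.524, 0.1233, 0.1545]
ee_rot: [0.025, 0.692, -0.013, 0.722]
ft_force: [-0.2, -0.0, 0.5]
grip_width: -0.003
```

```bash
python3 -c "
from h import *
st((0,.13,.165))
cv2.imwrite('pics/s10.png',cv2.resize(camera('side')['img'][110:350,200:460],None,fx=3,fy=3)[:600])
cv2.imwrite('pics/t10.png',cv2.resize(camera('top')['img'][205:355,225:425],None,fx=4,fy=4))"
```

```text
t 12.8 J 0.0004 0.1064 0.1545 W [0.524  0.1233 0.1545] F [-0.2 -0.   0.5]
R cols [[0.043, 0.017, -0.999], [0.053, 0.998, 0.019], [0.998, -0.054, 0.042]] jaw-vs-jig-x turn -0.011 ey in tool [ 0.019  1.    -0.011]
to (0, 0.13, 0.165) [-0.01    0.0238 -0.0002]
```

View pics/t10.png

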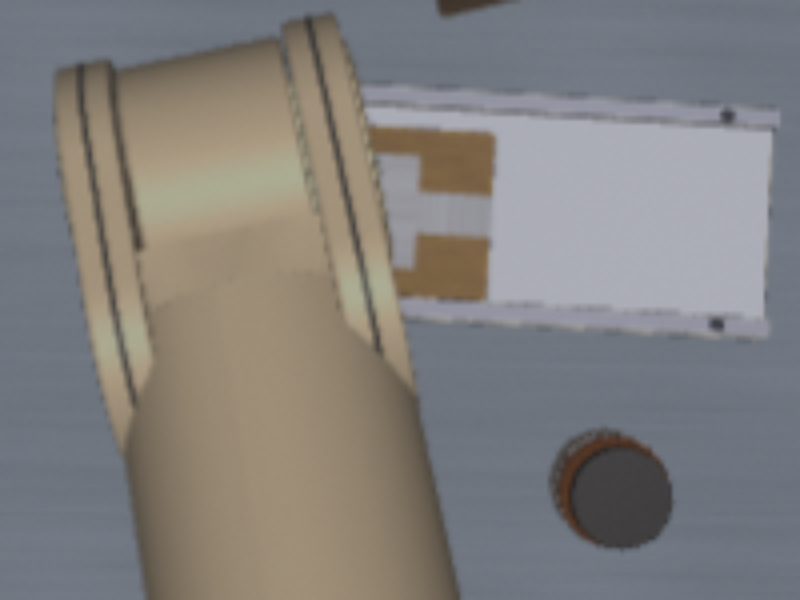

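View pics/s10.png

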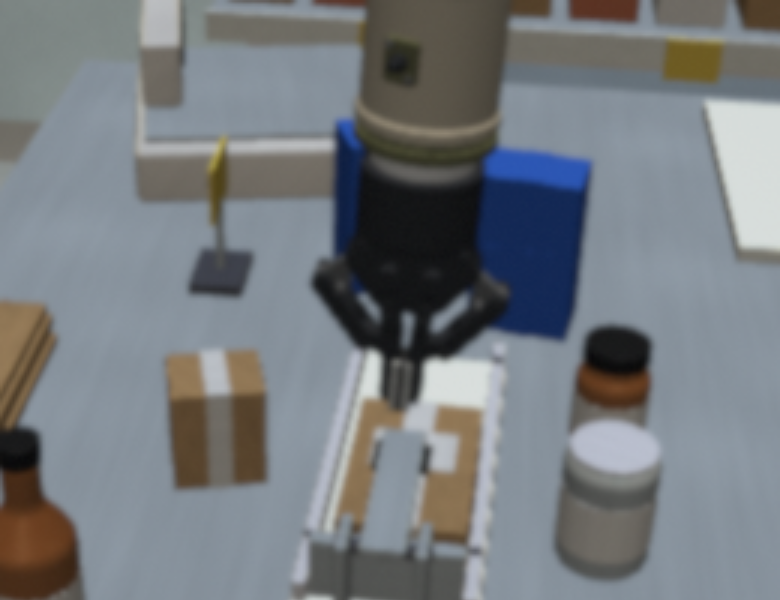

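The clamp arm has come down onto the carton, in crop (365-430, 430-550). I'll retreat upward and toward +y, away from the jig, then check.

>>> play_rows(increments="-0.04 0 0 0;-0.04 0 0 0;-0.04 0 0 0;-0.03 0.03 0 0;0 0.045 0 0;0 0.045 0 0;0 0.045 0 0;0 0.045 0 0;0 0.045 0 0;0 0 0 0;0 0 0 0;0 0 0 0")

```text
clock: 14.1
position: [0.5276, 0.3924, 0.3158]
ee_rot: [0.024, 0.692, -0.008, 0.722]
ft_force: [-0.3, -0.1, 0.5]
grip_width: -0.001
```

```bash
python3 meas.py t11.png; python3 -c "
from h import *
c=camera('side')
cv2.imwrite('pics/s11.png',cv2.resize(c['img'][200:350,260:420],None,fx=4,fy=4))
for z in(.076,): print((proj(c,[W(s,.165-.125,h) for s in(-.015,.015) for h in(.071,.081)])-[260,200])*4)
c=camera('top');print('top',(proj(c,[W(s,.165-.125,.081) for s in(-.015,.015)])-[225,205])*4)"
```

```text
[[ 2.76505e+02  2.75250e+02 -5.00000e-02  1.29000e-01]
 [ 2.78965e+02  2.34258e+02  3.70000e-02  1.30000e-01]
 [ 3.47956e+02  2.38397e+02  3.70000e-02 -1.80000e-02]
 [ 3.45497e+02  2.79390e+02 -5.00000e-02 -1.70000e-02]]
t 14.15 J -0.0072 0.3748 0.316 W [0.528  0.3918 0.316 ] F [ 0.3  0.3 -0.4]
R cols [[0.043, 0.021, -0.999], [0.046, 0.999, 0.023], [0.998, -0.047, 0.042]] jaw-vs-jig-x turn -0.004 ey in tool [ 0.023  1.    -0.004]
to (0, -0.031, 0.05) [ 0.2567 -0.4118 -0.0025]
[[330.99298484 229.8125021 ]
 [331.89828531 214.486859  ]
 [275.27704935 224.25925035]
 [275.90290855 208.94930706]]
top [[378.29436305 224.3007436 ]
 [381.80469904 167.33501256]]
```

View pics/t11.png

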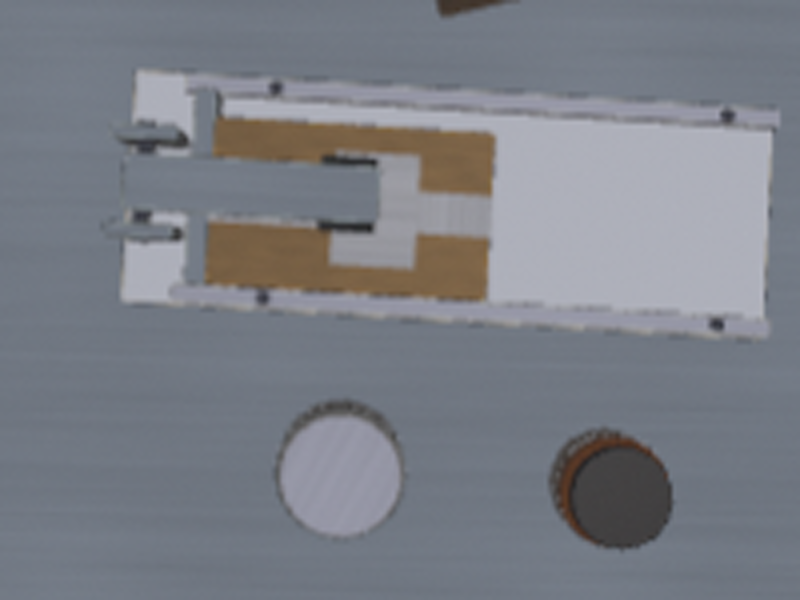

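View pics/s11.png

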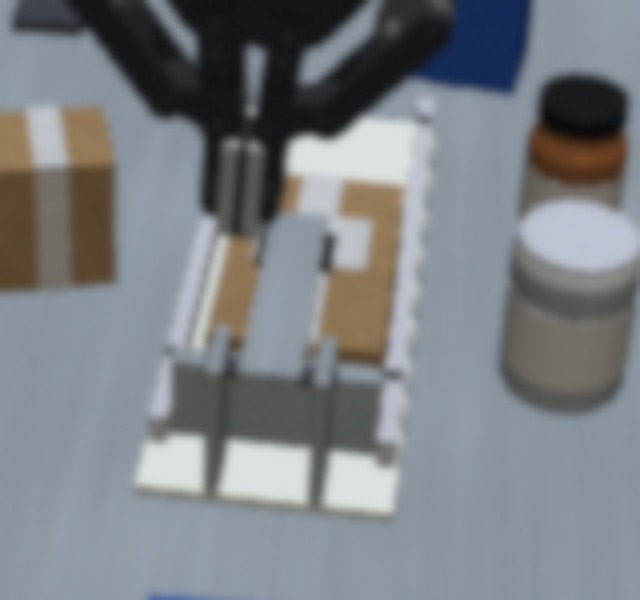

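The bar's end is at crop x≈380 in the top view and at row ≈213 in the side view. Both match a level arm (predicted 378-382 and 209-214). The carton's end is at 0.129-0.130, the bystanders haven't moved and the arm is clear, so I'll hand in.

```bash
python3 -c "
from workcell import workorder,get_obs
print(workorder.hand_in(),get_obs()['clock'])"
```

```text
the job is handed in; nothing more can be done
the job is handed in; nothing more can be done
```

The job is done and handed in at about 14 s of the 54 s allowed; the hand-in gave no verdict. I pushed the tall carton over and it lay flat in the lane. I slid it along to the stop, where the contact force read about 25 N, then pushed the clamp arm past upright so that it fell onto the carton.

Last checks before handing in:
- **Carton:** it lies flat and straight. Its end is at jig y of about 0.130 m, which is flush with the stop, and its middle is about 6 mm off the lane's centre, within the 25 mm allowed.
- **Clamp arm:** the bar's end appears where a level arm should be in both the top and side views.
- **Other goods:** those in the last pictures (short carton, dark-capped jar, white-lidded can or jar) look unmoved. The two sauce bottles, price stand and blue look-alikes were outside the last crops or only partly in view. I never moved the arm against any of them.
- **Robot:** it stood clear of everything, with no force on the tool.

No check failed or disagreed.

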